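# Hold a bayonet lid at the vent mark of a drying canister

## Task

Pick up the black lid by its orange grip bar, drop its two lugs through the slots of the blue drying canister until the flange sits down on the collar, then twist it clockwise (seen from above) against the spring until its white pointers stand at the yellow vent marks, half-way to the red lock marks, and never on into the lock click. Finish while still gripping the lid there, since it springs back if let go; leave the tape roll, the bracket and the oil tin where they stand.

Things in the scene. Friction and masses are not known exactly. Their poses are not given: they have to be found in the camera images.
- canister: Blue canister bolted to the bench, 116 mm across, flat top 100 mm up, on a foot disc 132 mm across. Origin: on its axis at bench level, z up; place and yaw vary. Aluminium collar 10 mm thick, mouth 80 mm across, two entry slots 19 mm wide reaching 49 mm from the axis along its +x and -x. The lid enters with its x axis along the canister's x (twist 0, either way round), then turns clockwise.
- vent_mark (a point): One of the two yellow vent marks (opposite each other) on the canister's top, 54 mm from its axis, 40 degrees clockwise (seen from above) from a slot. Red lock marks lie 80 degrees from the slots. From 55 degrees of twist the lugs ride onto the click plungers: extra resistance, about 0.2 N m. The lid must stop short of that.
- lid: Loose black lid, about 220 g, standing on its grey skirt (75 mm diameter, 22 mm high). Origin: centre of the skirt's underside, z up. Flange 100 mm across, 22 to 28 mm up. Two steel lugs at +x and -x reach 46 mm from the axis, 12 mm wide, 2 to 10 mm up; white pointers on the flange lie over them. A half turn makes no difference. Seated, its origin is 78 mm above the canister's, with 2 mm up-down play.
- lid_bar (a point): Centre of the lid's orange grip bar, 44 mm above the lid's origin: 60 mm long along the lid's x, 16 mm wide in y, 32 mm tall (28 to 60 mm up). Grip it across its width. In the collar the lugs have about 3 mm to each side in the slots and the skirt 2.5 mm all round.
- shutter (a joint): Angle (rad) of the spring shutter inside the canister: 0 at rest, growing as the lid's lugs push its two orange paddles clockwise. They meet at about 8.5 degrees of twist, so it reads about the twist minus 0.15 rad: 0.55 at the vent marks. Spring torque 0.12 N m at rest, rising 0.12 N m per rad; it turns a released lid back.
- tape_roll: Bystander: tan tape roll lying flat, 80 mm diameter, 25 mm high. Origin: centre of its underside.
- bracket: Bystander: black U bracket, 50 x 70 mm, 33 mm high. Origin: centre of its underside.
- oil_tin: Bystander: upright tin with yellow label and white cap, 56 mm diameter, about 110 mm high. Origin: centre of its underside.
Mind the look-alikes: they are no part of the job. What is shaped like the lid but green or turquoise is not meant.

How it is judged:
On the way, in this order (a step that is already met when the one before it is completed fails the run):
1. the lid is lifted off the bench in the gripper (height (world z) of lid above 0.03 m and contact force between the fingers and lid above 1 N), for 0.2 s.
2. the lid is down in the collar, not yet twisted (z of lid in the frame of canister below 0.0815 m and horizontal distance between lid and canister below 0.005 m and angle between lid's own z axis and vertical below 0.07 rad and value of joint shutter below 0.2 rad), for 0.1 s.
At the end, for the whole second after the job is handed in: Lid seated in the collar (origin 75.5-81.5 mm above the canister's, within 5 mm of its axis, tilt under 4 deg), twisted 32-48 deg clockwise (yellow marks: 40) with the shutter pushed to 0.33-0.75 rad, still, and gripped by the fingers with over 2 N (z of lid in the frame of canister between 0.0755 and 0.0815 m and horizontal distance between lid and canister below 0.005 m and angle between lid's own z axis and vertical below 0.07 rad and angle between the x axis of lid and the x axis of canister, either way round between 0.558 and 0.838 rad and value of joint shutter between 0.33 and 0.75 rad and angular speed of lid below 0.15 rad/s and contact force between the fingers and lid above 2 N); the arm keeps its last pose, push and grip.
It fails at once if the lid is driven on into the lock click (shutter past 0.92 rad) (value of joint shutter above 0.92 rad).
It fails at once if the tape roll is moved more than 30 mm or tipped (distance of tape_roll from where it was at the start of the episode above 0.03 m or angle between tape_roll's own z axis and vertical above 0.5 rad).
It fails at once if the bracket is moved more than 30 mm or tipped (distance of bracket from where it was at the start of the episode above 0.03 m or angle between bracket's own z axis and vertical above 0.5 rad).
It fails at once if the oil tin is moved more than 30 mm or tipped (distance of oil_tin from where it was at the start of the episode above 0.03 m or angle between oil_tin's own z axis and vertical above 0.5 rad).
It also fails if it takes over 38 s, if anything falls off the work surface, if the arm or the gripper's body presses on something with over 40 N, if the wrist force passes 120 N, or if a joint passes its speed limit or range.

## Robot

A 7-joint arm with a two-finger parallel gripper is mounted at the origin on the work surface. World frame = base frame: x ahead of the robot, y to its left, z up, the work surface at z = 0. Lengths are in m, angles in rad, forces in N, time in s.
With the tool pointing down it reaches from about 0.425 to 0.925 m from the base axis. Payload 6.8 kg.
Tool frame: the origin (TCP) lies on the front face of the gripper's body, between the roots of the fingers; the fingertips stand 73 mm ahead of it and the grasp point (between the pads) lies 54 mm ahead of it (env.nose_length is the distance from the TCP to the fingertips, in m); z points along the fingers, y is the direction in which the jaws open and shut (so a half turn about z gives the same grasp; the last joint's range is limited). The gripper opens to 85 mm and grips with 20 to 120 N. Pads are 22 mm wide; open, the fingers measure 114 mm over their backs; the gripper's body (76 mm by 85 mm) begins 54 mm behind the grasp point. The pads swing forward as they close: fully open they stand 13 mm farther back than shut.
Start: joints at [-1.352, 0.477, 0.022, 1.555, -0.011, 1.109, -0.083], TCP at [0.217, 0.639, 0.304] pointing down, gripper open.
Joint ranges: [-2.96, 2.96], [-0.34, 2.1], [-1.41, 1.46], [0.24, 2.44], [-1.37, 4.51], [0.17, 1.92], [-2.96, 2.96]. Speed limits (rad/s): [2.39, 2.39, 3.14, 3.14, 3.14, 3.14, 3.14].

## Interface

Orientations are given as a unit quaternion [w, x, y, z].
In Python, from cell import env, kin, camera, calibration, job gives the robot as it stands. The module is installed in compiled form; this text tells all that it offers. Calls block until the motion is done:
- env.reach(position, orientation): joint-space move of the TCP to a pose.
- env.movel(position, velocity=0.15, rot=None, stop_force=None): straight line of the TCP; rot=None keeps the orientation; velocity is the mean speed in m/s. With stop_force (N) it stops when the force on the tool has changed by that much, and returns True; else False.
- env.goto_joints(angles): joint-space move.
- env.grip(opening, f_grip=None): finger opening in m; f_grip is the grip in N (None keeps the last); returns when the fingers have stopped.
- env.dwell(seconds).
- kin.inverse_kinematics(position, orientation): joint angles nearest the present ones, or None.
- env.get_state(): the state.
- camera(name): name is "scene" or "top"; returns (picture, depth): 384x512x3 uint8, blue, green, red; 384x512 float32, m along the optical axis (not along the pixel's ray), 0 where there is no reading.
- calibration(name): a dict with "fx", "fy", "cx", "cy" (pixels), "rvec" (rotation vector, rad) and "tvec" (3), from world to camera coordinates, as OpenCV has them. Camera axes: x right, y down, z forward; pixel columns grow to the right and rows downward; lengths in m; the calibration is good to about 2 mm. A picture is of the moment at which its call begins. calibration takes no time and is no camera call.
A pose or a line that the arm cannot do raises env.PlanningError and nothing moves.
- job.job_done(): hands the job in, once; it reports no verdict.
The state is a dict: "time": time; "qpos": joint angles; "joint_velocities": joint speeds; "joint_torque": joint torques, N m; "tcp_pos": TCP position; "orientation": TCP orientation; "force": force on the tool from outside, world axes, zero at the start; "torque": the same for the moment, N m; "opening": finger opening in m.
Only numpy, scipy, OpenCV 4.12 (cv2) and the standard library are available. Lean on these libraries where they do the work, as an engineer would, in place of code of your own. Each camera call takes 0.05 s, during which the arm holds its last target. There are 200 camera calls.

## Working session

There is one attempt and no reset: what is moved stays moved. The work goes in short steps, each a Python script; the robot and the scene stay as the last script left them, time stands still between calls to the robot, and variables do not carry over. Pictures are saved under pics/ and viewed, about 8 in all and at most 12, crops included, and the job is handed in when it is done.

```bash
mkdir -p pics; cat > h.py <<'E'
import numpy as np, cv2
from cell import env, kin, camera, calibration, job
def cal(n):
    c=calibration(n); R,_=cv2.Rodrigues(np.array(c["rvec"],float)); return c,R,np.array(c["tvec"],float).ravel()
def ray(n,u,v):
    c,R,t=cal(n); d=R.T@np.array([(u-c["cx"])/c["fx"],(v-c["cy"])/c["fy"],1.]); return -R.T@t,d
def onplane(n,u,v,z):
    o,d=ray(n,u,v); return o+d*(z-o[2])/d[2]
def cloud(n,dep):
    c,R,t=cal(n); v,u=np.mgrid[:384,:512]
    P=np.stack([(u-c["cx"])/c["fx"]*dep,(v-c["cy"])/c["fy"]*dep,dep],-1); return (P-t)@R
def proj(n,p):
    c,R,t=cal(n); q=R@np.array(p)+t; return c["fx"]*q[0]/q[2]+c["cx"],c["fy"]*q[1]/q[2]+c["cy"]
E
python3 - <<'E'
from h import *
for n in("scene","top"):
    im,d=camera(n); cv2.imwrite(f"pics/{n}0.png",im); np.save(f"{n}0.npy",d)
    c,R,t=cal(n); print(n,c["fx"],-R.T@t,R[2])
s=env.get_state(); print(s["time"],s["tcp_pos"],s["orientation"],s["opening"])
E
```

```text
scene 349.34716670437416 [ 0.85117271 -0.36774108  0.75255284] [-0.27107057  0.46147989 -0.84472307]
top 486.08746498802094 [0.54698912 0.01981438 1.10452424] [ 0.06635283 -0.02691498 -0.99743315]
0.1 [0.21657314 0.63888346 0.30301801] [-6.78956858e-05  1.62675231e-01  9.86679336e-01 -8.07773514e-04] 0.08568204472977194
```

View pics/top0.png

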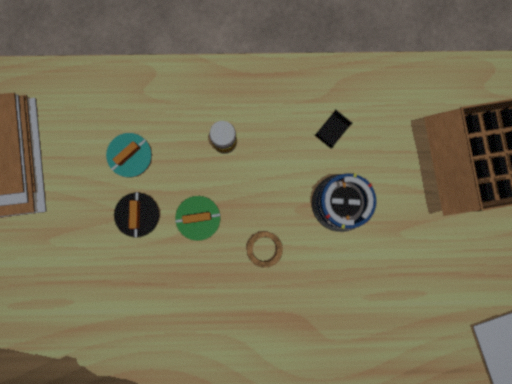

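View pics/scene0.png

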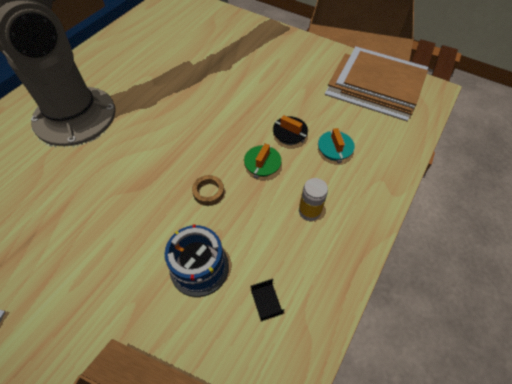

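Top view: lid candidates are turquoise (129,155), black (136,215) and green (198,218). The black one fits; the canister is at (345,202). In the scene view the black lid is at (291,128) and the canister at (195,255). I'll confirm with one enlarged crop and measure.

```bash
python3 - <<'E'
from h import *
t=cv2.imread("pics/top0.png"); s=cv2.imread("pics/scene0.png")
a=cv2.resize(t[180:250,101:171],(400,400),interpolation=cv2.INTER_CUBIC)
b=cv2.resize(t[162:242,305:385],(400,400),interpolation=cv2.INTER_CUBIC)
cv2.imwrite("pics/crop1.png",np.hstack([a,b]))
def tri(p,q):
    o1,d1=ray("top",*p);o2,d2=ray("scene",*q)
    k=np.linalg.lstsq(np.c_[d1,-d2],o2-o1,rcond=None)[0]; A=o1+k[0]*d1;B=o2+k[1]*d2
    return (A+B)/2,np.linalg.norm(A-B)
def orange(im,c):
    h=cv2.cvtColor(im,cv2.COLOR_BGR2HSV); m=cv2.inRange(h,(5,170,110),(17,255,255))
    n,l,st,ce=cv2.connectedComponentsWithStats(m); 
    i=min((i for i in range(1,n) if st[i,4]>15),key=lambda i:np.hypot(*(ce[i]-c)))
    pts=np.argwhere(l==i)[:,::-1].astype(np.float32); print("bar",ce[i],st[i],cv2.minAreaRect(pts)); return ce[i],pts
ct,pt=orange(t,(135,215)); cs,ps=orange(s,(291,126))
print("tri",tri(ct,cs))
for z in(.044,.06): print(z,onplane("top",*ct,z),onplane("scene",*cs,z))
for n,im,c,r in(("top",t,(135,215),30),("scene",s,(291,126),28)):
    P=cloud(n,np.load(n+"0.npy")); 
    pts=(pt if n=="top" else ps).astype(int); Q=P[pts[:,1],pts[:,0]]
    print(n,"bar z pct",np.percentile(Q[:,2],[5,25,50,75,95]))
    T=Q[Q[:,2]>.053]; 
    if len(T)>5:
        w,V=np.linalg.eigh(np.cov(T[:,:2].T)); print("top pts mean",T.mean(0),"axis",np.degrees(np.arctan2(V[1,1],V[0,1]))%180,np.sqrt(w*12))
# white pointers (top)
h=cv2.cvtColor(t,cv2.COLOR_BGR2HSV); m=cv2.inRange(h,(0,0,110),(180,60,255))
n,l,st,ce=cv2.connectedComponentsWithStats(m)
for i in range(1,n):
    if np.hypot(*(ce[i]-(136,215)))<30 and st[i,4]>3: print("ptr",ce[i],st[i,4],onplane("top",*ce[i],.028))
# canister colours (top, z=.1)
for nm,lo,hi in(("blue",(95,100,40),(130,255,255)),("yel",(20,120,90),(35,255,255)),("red1",(0,130,80),(6,255,255)),("red2",(172,130,80),(180,255,255)),("wht",(0,0,130),(180,50,255))):
  for cam,im,c in(("top",t,(345,202)),("scene",s,(195,255))):
    h=cv2.cvtColor(im,cv2.COLOR_BGR2HSV); n,l,st,ce=cv2.connectedComponentsWithStats(cv2.inRange(h,lo,hi))
    for i in range(1,n):
        if np.hypot(*(ce[i]-c))<42 and st[i,4]>2: print(cam,nm,ce[i].round(1),st[i],onplane(cam,*ce[i],.1).round(4))
for cam,c in(("top",(345,202)),("scene",(195,250))):
    P=cloud(cam,np.load(cam+"0.npy"))[c[1]-50:c[1]+50,c[0]-50:c[0]+50].reshape(-1,3)
    T=P[(P[:,2]>.093)&(P[:,2]<.115)]; print(cam,"n",len(T),T.min(0),T.max(0),np.median(T[:,2]),cv2.minEnclosingCircle(T[:,:2].astype(np.float32)))
E
```

```text
bar [132.83428571 213.63428571] [130 201   7  27 175] ((133.0, 214.0), (26.0, 6.0), 90.0)
bar [291.35106383 120.91489362] [281 116  21  11  94] ((291.1170349121094, 120.74633026123047), (20.67353630065918, 4.609640121459961), 24.775142669677734)
tri (array([0.57801066, 0.26697624, 0.05868785]), np.float64(0.0004316182928227974))
0.044 [0.57863081 0.27056979 0.044     ] [0.57205645 0.28026653 0.044     ]
0.06 [0.57815344 0.26678668 0.06      ] [0.57835924 0.26563372 0.06      ]
top bar z pct [0.05609389 0.05780422 0.0596008  0.06072649 0.06286013]
top pts mean [0.57783275 0.26413091 0.07134821] axis 79.80396603165994 [0.05492229 0.09334008]
scene bar z pct [0.05818408 0.05953323 0.06044608 0.06118994 0.06219552]
top pts mean [0.58116265 0.25865376 0.06769799] axis 114.43685936599725 [0.0532625 0.2478874]
ptr [136.42857143 195.5       ] 14 [0.61892369 0.26636077 0.028     ]
ptr [135.5 233.5] 16 [0.5354329  0.26867293 0.028     ]
top blue [329.5 190.2] [321 174  31  41 208] [ 0.6175 -0.1492  0.1   ]
top blue [362.7 179.2] [358 176  10   8  21] [ 0.6392 -0.2194  0.1   ]
top blue [364.1 2
[... 1568 characters left out ...]
t [353.6 201.5] [349 200  10   4  31] [ 0.593  -0.1989  0.1   ]
scene wht [196.6 234.8] [172 228  46  19 236] [ 0.5817 -0.1582  0.1   ]
scene wht [200.9 249.8] [197 246   9   9  39] [ 0.6092 -0.1807  0.1   ]
scene wht [213.6 251.7] [212 250   4   5  11] [ 0.6334 -0.1707  0.1   ]
scene wht [189.1 265.4] [168 253  47  21 307] [ 0.6091 -0.2195  0.1   ]
top n 1209 [ 0.53821408 -0.24697407  0.09306728] [ 0.65296173 -0.13081046  0.10578362] 0.09953355569722203 ((0.5954181551933289, -0.18912512063980103), 0.059139057993888855)
scene n 1294 [ 0.53743871 -0.24746641  0.09303066] [ 0.65378585 -0.13276762  0.10472001] 0.09999438668943979 ((0.5950711369514465, -0.18890927731990814), 0.05945057049393654)
```

View pics/crop1.png

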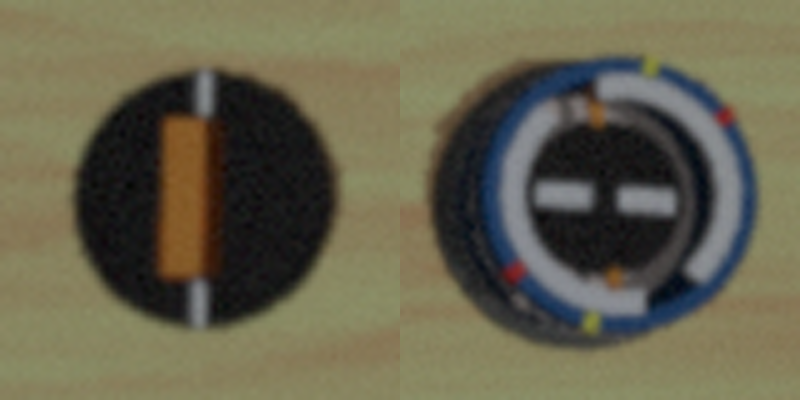

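The crop confirms the black lid with its orange bar and white pointers. In the right half, yellow is at (652,67) and (590,322), red at (726,117) and (515,272), with the slots upper left and lower right.

- **Lid:** (0.578, 0.267), axis −1.6°, bar top triangulated at 59 mm (expected 60).
- **Canister:** (0.5954, −0.1888), slot yaw +25.1°; both views and both mark pairs agree.

Next I check IK, then grasp.

```bash
cat >> h.py <<'E'
def q(deg): a=np.radians(deg)/2; return [0,np.cos(a),np.sin(a),0]
LID=np.array([.5778,.2670]); CAN=np.array([.5954,-.1888]); YAW=25.1
E
python3 - <<'E'
from h import *
lo=[-2.96,-.34,-1.41,.24,-1.37,.17,-2.96]
for off in(0,180):
    for p,a in((LID,-1.6),(CAN,25.1),(CAN,-14.9)):
        for z in(.105,.3) if p is LID else(.183,.3):
            r=kin.inverse_kinematics([*p,z],q(a+off)); print(off,a,z,None if r is None else np.round(r,2))
E
```

```text
0 -1.6 0.105 [-0.93  0.73  0.57  1.82 -0.55  0.76 -1.67]
0 -1.6 0.3 [-1.04  0.5   0.72  1.69 -0.36  1.09 -1.81]
0 25.1 0.183 [-0.47  0.79  1.03  1.83 -0.8   1.01 -0.24]
0 25.1 0.3 [-0.5   0.6   1.05  1.73 -0.57  1.15 -0.41]
0 -14.9 0.183 [-0.51  0.84  1.11  1.83 -0.87  1.06 -0.88]
0 -14.9 0.3 [-0.49  0.6   1.04  1.73 -0.56  1.14 -1.12]
180 -1.6 0.105 [-0.59  0.65  0.08  1.79 -0.07  0.7   1.07]
180 -1.6 0.3 [-0.64  0.42  0.15  1.67 -0.07  1.06  1.07]
180 25.1 0.183 [-0.13  0.57  0.46  1.81 -0.32  0.84  2.5 ]
180 25.1 0.3 [-0.32  0.48  0.73  1.72 -0.35  1.08  2.54]
180 -14.9 0.183 [-0.2   0.59  0.57  1.81 -0.41  0.86  1.87]
180 -14.9 0.3 [-0.37  0.5   0.81  1.73 -0.4   1.09  1.88]
```

```bash
python3 - <<'E'
from h import *
T=lambda:env.get_state()["time"]
env.reach([*LID,.2],q(178.4)); print(T(),np.round(env.get_state()["qpos"],2))
print(env.movel([*LID,.105],.08,stop_force=8),T(),env.get_state()["tcp_pos"])
env.grip(0.0,60); s=env.get_state(); print(T(),s["opening"],s["force"])
env.movel([*LID,.30],.15); s=env.get_state(); print(T(),s["opening"],s["force"],s["tcp_pos"])
for n in("scene","top"):
    im,d=camera(n); cv2.imwrite(f"pics/{n}1.png",im); np.save(f"{n}1.npy",d)
u,v=map(int,proj("scene",[*LID,.22])); print(u,v)
a=cv2.imread("pics/scene1.png")[max(0,v-70):v+70,max(0,u-70):u+70]
u,v=map(int,proj("top",[*LID,.22])); print(u,v)
b=cv2.imread("pics/top1.png")[max(0,v-70):v+70,max(0,u-70):u+70]
cv2.imwrite("pics/crop2.png",np.hstack([cv2.resize(x,(400,400)) for x in(a,b)]))
E
```

```text
2.0167 [-0.62  0.52  0.12  1.75 -0.08  0.87  1.08]
False 3.3583 [0.57821433 0.26713939 0.10561738]
4.0 0.015257742193909756 [-0.78648514  1.03609372  1.29413854]
5.45 0.014880875316760524 [-0.79193331  0.14206789 -2.72271088] [0.57732583 0.26678433 0.2988636 ]
297 71
111 211
```

View pics/crop2.png

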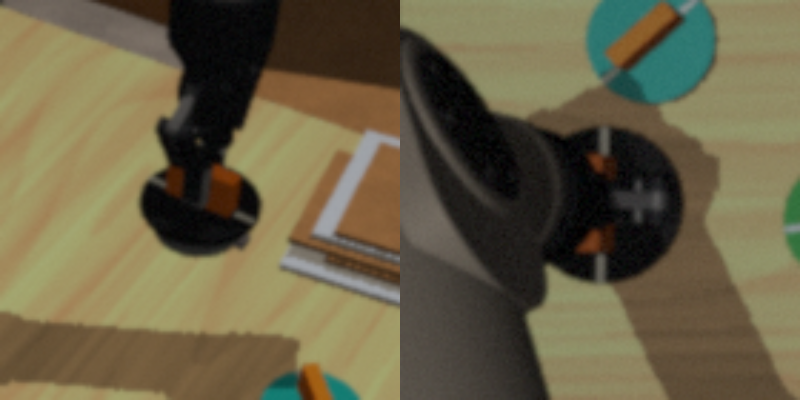

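The lid is held level with the fingers midway on the bar; the pointers show at (604,140) and (600,268) in the right half. Now I move it over the canister and look.

```bash
python3 - <<'E'
from h import *
env.reach([*CAN,.30],q(180+YAW)); env.movel([*CAN,.225],.12); env.dwell(.2)
s=env.get_state(); print(s["time"],s["tcp_pos"],s["opening"],s["force"],s["torque"],np.round(s["qpos"],2)); 
o=s["orientation"]; print("yaw",np.degrees(2*np.arctan2(o[2],o[1]))%360,o)
zl=s["tcp_pos"][2]-.1056; cr=[]
for n in("scene","top"):
    im,d=camera(n); cv2.imwrite(f"pics/{n}2.png",im); np.save(f"{n}2.npy",d)
    h=cv2.cvtColor(im,cv2.COLOR_BGR2HSV); N,l,st,ce=cv2.connectedComponentsWithStats(cv2.inRange(h,(0,0,105),(180,70,255)))
    c=np.array(proj(n,[*CAN,zl+.028]))
    for i in range(1,N):
        if np.hypot(*(ce[i]-c))<45 and 3<st[i,4]<200: print(n,ce[i].round(1),st[i],onplane(n,*ce[i],zl+.028).round(4))
    u,v=c.astype(int); cr.append(cv2.resize(im[v-45:v+45,u-45:u+45],(400,400),interpolation=cv2.INTER_CUBIC)); print(n,u,v)
cv2.imwrite("pics/crop3.png",np.hstack(cr))
E
```

```text
8.1917 [ 0.59589421 -0.18892492  0.22595287] 0.014847796309893123 [-0.28562087  0.67157507 -1.92645718] [-0.01278445  0.04371922 -0.01691491] [ 0.05  0.48  0.21  1.77 -0.12  0.91  2.32]
yaw 205.09912770139763 [ 7.92064280e-04 -2.17283999e-01  9.76108047e-01 -3.40953955e-04]
scene [165.5 236.7] [163 235   6   4  19] [ 0.5538 -0.2081  0.1484]
scene [210.5 241.4] [207 241   7   2  11] [ 0.6323 -0.1711  0.1484]
scene [164.7 258.3] [164 252   3  13  15] [ 0.5806 -0.243   0.1484]
scene [199.  279.8] [198 279   3   2   4] [ 0.6584 -0.2427  0.1484]
scene 189 239
top [330.4 161.2] [311 158  40   9 140] [ 0.6719 -0.1446  0.1484]
top [355.  160.9] [352 160   7   4  11] [ 0.6717 -0.1938  0.1484]
top [360.8 160.6] [360 160   3   3   5] [ 0.6721 -0.2054  0.1484]
top [341.6 222.6] [337 221  11   4  20] [ 0.5496 -0.163   0.1484]
top [358.5 226.9] [355 226   8   3   8] [ 0.5406 -0.1964  0.1484]
top [351.  229.6] [349 229   5   2   5] [ 0.5356 -0.1813  0.1484]
top [368.8 239.8] [368 239   2   3   4] [ 0.5149 -0.2158  0.1484]
top 353 199
```

View pics/crop3.png

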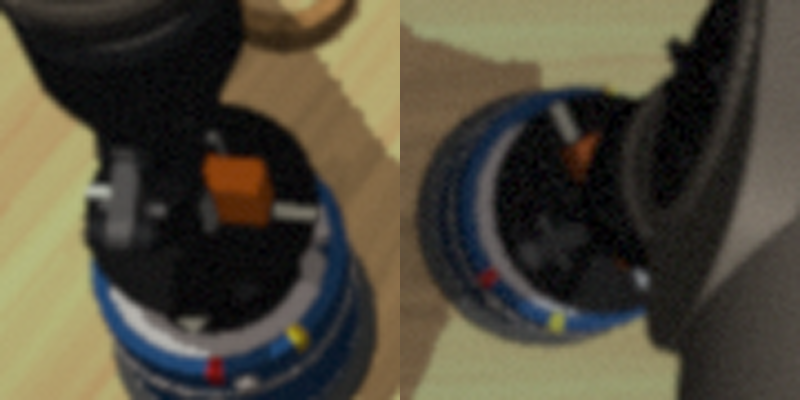

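Scene pointers at (210.5,241) and (165.5,237) give an axis of 25.2° and centre (0.593, −0.190), within about 2 mm of the canister axis with one end partly hidden. I go down guarded.

```bash
python3 - <<'E'
from h import *
f0=env.get_state()
r=env.movel([*CAN,.1825],.05,stop_force=12); s=env.get_state()
print(r,s["time"],s["tcp_pos"],"lid z",s["tcp_pos"][2]-.1056,s["force"]-f0["force"],s["torque"]-f0["torque"],s["opening"])
E
```

```text
True 9.0833 [ 0.59488941 -0.18862596  0.18315955] lid z 0.07755955182481575 [-0.13481859  0.69906481  7.74935165] [-0.0066331  -0.02023523  0.07041854] 0.014870568967339036
```

Seated at 77.6 mm with no side force. Now I let it settle, then twist in steps and watch the torque.

```bash
python3 - <<'E'
from h import *
env.dwell(.3); env.grip(0,90)
for a in (0,8,16,24,32,36,40):
    env.movel([*CAN,.1838],.05,rot=q(180+YAW-a)); env.dwell(.15)
    s=env.get_state(); o=s["orientation"]
    print(a,round(s["time"],2),"yaw",round(np.degrees(2*np.arctan2(o[2],o[1]))%360-180,2),s["tcp_pos"].round(4) if hasattr(s["tcp_pos"],"round") else s["tcp_pos"],np.round(s["force"],1),np.round(s["torque"],3),round(s["opening"],4))
cr=[]
for n in("scene","top"):
    im,d=camera(n); cv2.imwrite(f"pics/{n}3.png",im)
    h=cv2.cvtColor(im,cv2.COLOR_BGR2HSV); N,l,st,ce=cv2.connectedComponentsWithStats(cv2.inRange(h,(0,0,105),(180,70,255)))
    c=np.array(proj(n,[*CAN,.106]))
    for i in range(1,N):
        if np.hypot(*(ce[i]-c))<35 and 3<st[i,4]<200: print(n,ce[i].round(1),st[i],onplane(n,*ce[i],.106).round(4))
    u,v=c.astype(int); cr.append(cv2.resize(im[v-40:v+40,u-40:u+40],(400,400),interpolation=cv2.INTER_CUBIC)); print(n,u,v)
cv2.imwrite("pics/crop4.png",np.hstack(cr))
E
```

```text
0 10.0 yaw 25.1 [ 0.5951 -0.1887  0.1833] [ 1.  -0.2 -1.8] [-0.009  0.052 -0.036] 0.0143
8 10.44 yaw 17.22 [ 0.5953 -0.1888  0.1836] [ 0.2 -0.7 -2.3] [-0.172  0.005  0.026] 0.0147
16 10.88 yaw 9.24 [ 0.5953 -0.189   0.1838] [-0.3 -1.1 -4.1] [-0.486  0.044  0.145] 0.0144
24 11.32 yaw 1.25 [ 0.5953 -0.1889  0.1838] [-0.4 -1.3 -3. ] [-0.474  0.111  0.139] 0.0147
32 11.77 yaw -6.74 [ 0.5953 -0.1887  0.1837] [-0.3 -1.9 -3.2] [-0.314  0.177  0.158] 0.0146
36 12.17 yaw -10.79 [ 0.5953 -0.1887  0.1837] [-2.  -1.3 -3.1] [-0.208  0.256  0.15 ] 0.0145
40 12.57 yaw -14.79 [ 0.5954 -0.1886  0.1837] [-0.3 -0.5 -2.6] [-0.112  0.257  0.222] 0.0149
scene [164.8 259.7] [164 255   3  10  12] [ 0.5637 -0.2362  0.106 ]
scene [205.2 262.1] [203 260   5   5  12] [ 0.6339 -0.199   0.106 ]
scene [197.6 272.4] [194 271   9   4  10] [ 0.6339 -0.2236  0.106 ]
scene [199.  279.5] [198 279   3   2   6] [ 0.6446 -0.2335  0.106 ]
scene 192 248
top [358.6 174.2] [357 174   4   2   5] [ 0.6493 -0.2098  0.106 ]
top [345.  219.9] [344 216   3   9  22] [ 0.5552 -0.1784  0.106 ]
top [335. 231.] [333 231   5   1   5] [ 0.5329 -0.1571  0.106 ]
top [347.5 230.7] [345 230   6   2   6] [ 0.533  -0.1829  0.106 ]
top 349 200
```

View pics/crop4.png

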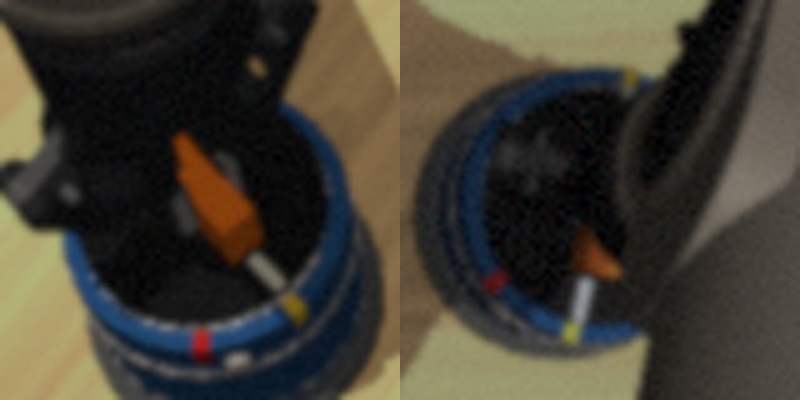

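Both views show the white pointer in line with the yellow mark. Its measured direction is −14.8° in the scene view and −14.5° in the top view, against −14.9° for the mark. The height is right and the grip is firm, so I hand it in.

```bash
python3 - <<'E'
from h import *
s=env.get_state(); print(s["time"],s["tcp_pos"],s["opening"],np.abs(s["joint_velocities"]).max()); job.job_done()
E
```

```text
12.6667 [ 0.5953741  -0.18860662  0.18375849] 0.014713831402110942 0.005238801814761446
the job is handed in; nothing more can be done
```

I seated the lid in the canister's collar, twisted it 40° clockwise to the yellow vent marks, and handed the job in at 12.7 s with the lid still gripped at 90 N. The hand-in gives no verdict.

**Last checks:**
- **Seating:** the lid touched down softly, by force stop, at about 77.6 mm and was at about 78.1 mm at the end. The nominal height is 78 mm. Both come from the tool height.
- **Twist:** the pointer stood at −14.8° in the scene view and −14.5° in the top view, against −14.9° for the yellow mark.
- **Spring torque:** about 0.2 N m at the wrist, as expected from the spring at the vent marks, with no sign of the lock click.
- **Stillness:** the arm was at rest when I handed in.

**Disagreement:** the only one was before insertion. One pointer was partly hidden, so the lid centre read about 2 mm off the canister axis. The lid still went in with under 1 N of side force.

**Not measured:** I did not re-measure the tape roll, bracket and oil tin afterwards. The arm's path stayed clear of them and no contact forces showed.

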